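# Feed one blank test tile and slide it into the painting stop

### The arm

A 6-joint arm with a two-finger parallel gripper is mounted at the origin on a cart in front of the work surface, level with it; the furniture and walls round the work are solid. World frame = base frame: x ahead of the robot, y to its left, z up, the work surface at z = 0. Lengths are in mm, angles in rad, forces in N, time in s.
With the tool pointing down it reaches from about 350 to 775 mm from the base axis. Payload 7.3 kg.
Tool frame: the origin (TCP) lies at the very end of the fingers, on their centre line; the grasp point (between the pads) lies bot.grip_point_offset behind it (bot.grip_point_offset is the distance from the TCP to the grasp point, in mm); z points along the fingers, y is the line along which they close (so a half turn about z gives the same grasp; the last joint's range is limited). The gripper opens to 92 mm and grips with 3 to 60 N. Pads are 19 mm wide; open, the fingers measure 130 mm over their backs; the gripper's body (75 mm by 190 mm) begins 47 mm behind the grasp point.
Start: joints at [1.143, 0.342, 1.524, -0, 1.275, -0.146], TCP at [145.98, 504.318, 205.841] pointing down, gripper open.
Joint ranges: [-2.53, 2.53], [-0.77, 2.02], [0.04, 2.7], [-1, 4.14], [0.28, 2.66], [-3.11, 3.11]. Speed limits (rad/s): [2.57, 2.57, 3.14, 3.14, 3.14, 3.14].

### API

Orientations are given as [roll, pitch, yaw] about the fixed x, y, z axes, in that order (R = Rz(yaw) Ry(pitch) Rx(roll)).
In Python, from plant import bot gives the robot as it stands. The module is installed in compiled form; this text tells all that it offers.
- The arm moves only by the tool carry_out, never from a script. Its argument "plan" is a list of rows, each an object of numbers: "tx", "ty", "tz": the shift along the world's x, y, z in mm; "rx", "ry", "rz": the turn, a rotation vector about the world's x, y, z in rad. A call has 1 to 12 rows; each row shifts and turns the commanded pose from where the row before left it; what a row does not reach is not made up. A row lasts 1/10 s, in which the tool goes at most 50 mm and 8.59 degrees, less where a joint would pass 70% of its speed; a pose out of reach is approached as far as the arm can. A call with a gripper value outside its range is refused whole. "gripper" is the closure, from 0 (fully open) to 1 (shut), set as the call begins (left out, the last holds). The fingers move at their own pace and stop on an object; the grip force is fixed at half the most. Time passes only in rows, so rows that do not move let the fingers close. It gives the time, the measured TCP pose, the force, the opening and the grip force at its end, in the units of the state.
- bot.get_obs(): the state, without advancing time (a new reading comes with each control period).
- bot.capture(name): name is "side" or "top"; returns the picture (420x560x3 uint8, red, green, blue); there is no depth.
- bot.camera_model(name): a dict with "camera_matrix" (3x3 intrinsics, pixels), "dist" ([k1, k2, p1, p2, k3] as OpenCV has them; the pictures are not rectified), "R" (3x3) and "t" (3): a world point X has camera coordinates R X + t. Camera axes: x right, y down, z forward; pixel columns grow to the right and rows downward; lengths in mm; the calibration is good to about 2 mm. A picture is of the moment at which its call begins. camera_model takes no time and is no camera call.
- bot.close_job(): hands the job in; it is judged then, once.
The state is a dict: "time": time; "joint_positions": joint angles; "dq": joint speeds; "tau": joint torques, N m; "tool_pos": TCP position; "tcp_rot": TCP orientation; "contact_force": force on the tool from outside, world axes, zero at the start; "moment": the same for the moment, N m; "grip_width": finger opening in mm; "finger_force": force on a finger pad.
Only numpy, scipy, OpenCV 4.12 (cv2) and the standard library are available. Lean on these libraries where they do the work, as an engineer would, in place of code of your own. Each camera call takes 0.05 s, during which the arm holds its last target. There are 200 camera calls.

### The job

Set out one blank test tile for painting: press the black plunger of the tile feeder all the way down once and let it come up again, so that a single tile slides out in front of it; the others stay in the feeder. Then push that tile across the bench with the fingertips, without picking it up, into the wooden painting stop until it is fully home against the back strip between the two side strips. Leave everything else on the bench where it is.

Things in the scene. Friction and masses are not known exactly. Their poses are not given: they have to be found in the camera images.
- feeder: the test-tile feeder: fixed grey metal machine, 180 mm long, 98 mm wide over its 4 mm thick feet (x -15 to +105 mm). Origin: on the bench under the centre of its square tile magazine (60 x 60 mm outside, 64 mm high, open on top, no floor). x runs from the magazine back to the gears and plunger, y is level, z up. Nothing stands in front of x = -30 mm; the bench is flat and clear there.
- slot (a point): middle of the slot at bench level in the magazine's front face, 30 mm in front of the magazine's centre; x axis as the feeder's, so tiles come out towards -x
- plunger (a joint): travel of the feeder's upright plunger, m: 0 up (rest), 0.035 down on its hard stop. A spring lifts it when let go (3.5 N at the top, 7 N at the bottom; about 11 N to press with the drag of the tiles).
- blade (a joint): travel of the flat steel blade under the stack, m, geared to the plunger at twice its travel: 0 at rest, 0.070 fully forward (-x). It pushes the lowest tile out of the slot; when the plunger has risen the next tile falls into place. Every full press puts out one tile; under 32 mm of plunger travel the tile stays stuck in the slot.
- plunger_top (a point): centre of the top of the plunger's round black cap (33 mm across, 12 mm thick), facing up; 74 mm behind the magazine's centre along the feeder's x axis; 130 mm above the bench when up, 95 mm when down
- blank_1_mid (a point): centre of the lowest blank test tile, the one a press puts out: loose, 48 x 48 x 10 mm, about 35 g, red clay with white face, edges along its x and y, z up. Starts on the bench at the bottom of the magazine; after a full press and release it lies flat on the bench in front of the slot, its centre 64 to 78 mm from the magazine's (feeder -x), clear of the machine and nearly square to it.
- painting_stop: the painting stop: fixed U of dark wood strips on the bench, 102 mm wide, 8 mm high (a tile stands 2 mm proud of it), no floor; its open mouth looks to the feeder's side. Origin on the bench below the seat; axes as the seat's.
- seat (a point): where the tile's centre lies when home in the stop, 5 mm above the bench. x: direction in which a tile is pushed in. Back strip's face at x = +24.5 mm; side strips' faces at y = +-27 mm (3 mm play each side), their ends are rounded with 12 mm radius and reach to x = -20 mm; a seated tile sticks 4 mm out of the mouth.
- blank_2_mid (a point): centre of the second tile of the stack in the magazine, of the same size as the lowest; must stay in the magazine
- blank_3_mid (a point): centre of the third tile of the stack in the magazine, of the same size as the lowest; must stay in the magazine
- blank_4_mid (a point): centre of the top tile of the stack in the magazine, of the same size as the lowest; must stay in the magazine
- jar_verdete: bystander, loose: green pigment jar with red screw lid, 54 x 54 x 58 mm; origin on the bench under it. Leave alone.
- jar_cobalto: bystander, loose: dark blue pigment jar with black screw lid, 48 x 48 x 58 mm; origin on the bench under it. Leave alone.
- pot_pale: bystander, loose: spattered plastic colour pot, 71 x 71 x 43 mm; origin on the bench under it. Leave alone.
- masking_tape: bystander, loose: roll of tape lying flat, 98 x 96 x 25 mm; origin on the bench under it. Leave alone.
- brush_wood: bystander, loose: brush with wooden handle, 21 x 190 x 10 mm, lying near the front edge of the bench; origin on the bench under it. Leave alone.
- stamp_block: bystander, loose: wooden stamping block with a turned knob, 62 x 62 x 64 mm; origin on the bench under it. Leave alone.
- pencil: bystander, loose: pencil, 7 x 123 x 7 mm, lying near the front edge; origin on the bench under it. Leave alone.
There are look-alikes about, which are no part of the job. Several things have the shape of the painting_stop; the one meant has the colours described above.

How it is judged (in metres and radians):
On the way, in this order (a step that is already met when the one before it is completed fails the run):
1. the plunger is pressed all the way down (32 mm or more) (value of joint plunger above 0.032 m), for 0.04 s.
2. the plunger is up again and the lowest tile lies on the bench clear of the slot (value of joint plunger below 0.004 m and x of blank_1_mid in the frame of feeder below -0.054 m and height (world z) of blank_1_mid below 0.008 m), for 0.2 s.
At the end, for the whole second after the job is handed in: The tile lies flat and still on the bench in the painting stop, against the back strip within 4 mm, between the side strips and square to them within 0.13 rad; the other three tiles are in the feeder's magazine, the next one fallen into place; the plunger is up (x of blank_1_mid in the frame of seat between -0.004 and 0.003 m and y of blank_1_mid in the frame of seat between -0.005 and 0.005 m and z of blank_1_mid in the frame of seat below 0.003 m and (angle between the x axis of blank_1_mid and the x axis of seat, either way round below 0.13 rad or angle between the x axis of blank_1_mid and the y axis of seat, either way round below 0.13 rad) and angle between blank_1_mid's own z axis and vertical below 0.08 rad and x of each of blank_2_mid, blank_3_mid, blank_4_mid in the frame of feeder above -0.006 m and height (world z) of blank_2_mid below 0.009 m and value of joint plunger below 0.004 m and linear speed of blank_1 below 0.01 m/s); the robot touches nothing.
It fails at once if the tile is lifted off the bench (6 mm or more) (height (world z) of blank_1_mid above 0.011 m).
It fails at once if the tile is tipped over (angle between blank_1_mid's own z axis and vertical above 0.6 rad).
It fails at once if a second tile leaves the feeder, through the slot (15 mm or more) or upward (15 mm or more) (x of any of blank_2_mid, blank_3_mid, blank_4_mid in the frame of feeder below -0.015 m or height (world z) of blank_2_mid above 0.03 m or height (world z) of blank_3_mid above 0.04 m or height (world z) of blank_4_mid above 0.05 m).
It fails at once if a bystander is moved by more than 20 mm (distance of any of jar_verdete, jar_cobalto, pot_pale, masking_tape, brush_wood, stamp_block, pencil from where it was at the start of the episode above 0.02 m).
It also fails if it takes over 67 s, if anything falls off the work surface, if the arm or the gripper's body presses on something with over 40 N, if the wrist force passes 120 N, or if a joint passes its speed limit or range.

## Working session

There is one attempt and no reset: what is moved stays moved. The work goes in short steps, Python scripts to look and compute and a tool call to move; the robot and the scene stay as the last step left them, time stands still between calls to the robot, and variables do not carry over. Pictures are saved under pics/ and viewed, at most 10 in all, crops included, and the job is handed in when it is done.

Besides the shell and the picture viewer there is one more tool, called after "Call:" as a command line: name --argument value ..., lists and objects as JSON in quotes. carry_out: Moves the arm, as the interface text tells. Its arguments: {"type":"object","properties":{"plan":{"type":"array"},"gripper":{"type":"number"}},"required":["plan"]}

```bash
mkdir -p pics; cat > h.py <<'E'
import numpy as np, cv2
from plant import bot
def snap(n,f):
    im=bot.capture(n); cv2.imwrite('pics/'+f,im[:,:,::-1]); return im
def ray(n,px,z):
    c=bot.camera_model(n); K=np.array(c['camera_matrix'],float); R=np.array(c['R']); t=np.array(c['t'])
    u=cv2.undistortPoints(np.array(px,float).reshape(-1,1,2),K,np.array(c['dist'],float)).reshape(-1,2)
    d=np.c_[u,np.ones(len(u))]@R; o=-R.T@t
    z=np.broadcast_to(z,len(u))
    return o+d*((z-o[2])/d[:,2])[:,None]
def proj(n,X):
    c=bot.camera_model(n)
    return cv2.projectPoints(np.array(X,float).reshape(-1,1,3),cv2.Rodrigues(np.array(c['R'],float))[0],np.array(c['t'],float),np.array(c['camera_matrix'],float),np.array(c['dist'],float))[0].reshape(-1,2)
E
python3 - <<'E'
from h import *
for n in('top','side'): snap(n,n+'0.png'); c=bot.camera_model(n); print(n,-np.array(c['R']).T@np.array(c['t']))
o=bot.get_obs(); print(o['time'],o['tool_pos'],o['tcp_rot'],o['contact_force'],bot.grip_point_offset)
E
```

```text
top [ 509.83499097 -155.97954036 1041.97313897]
side [ 497.58831542 -957.73070081  576.70282421]
0.1 [145.80791813 503.95030111 205.22768452] [-3.14026870e+00 -1.89907674e-04  2.85978535e+00] [0.05647871 0.25948408 0.32386912] 18.8
```

View pics/top0.png

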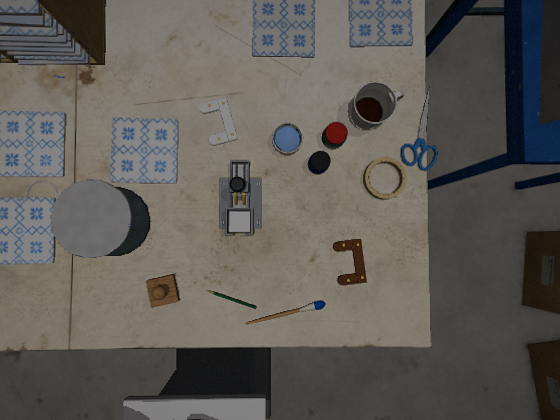

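View pics/side0.png

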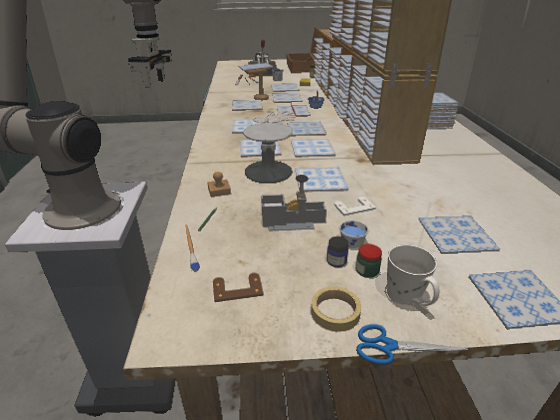

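The top view shows the feeder at (239,200) with its slot towards the robot (image down). The brown stop is around (351,262) with its mouth to the left; the white U at (218,120) is a look-alike. The side view agrees.

```bash
python3 - <<'E'
from h import *
im=cv2.imread('pics/top0.png')
a=cv2.resize(im[150:245,200:280],None,fx=6,fy=6,interpolation=cv2.INTER_CUBIC)[:570]
b=cv2.resize(im[230:295,325:378],None,fx=6,fy=6,interpolation=cv2.INTER_CUBIC)
w=np.zeros((570,800,3),np.uint8); w[:,:480]=a; w[:390,480:798]=b
cv2.imwrite('pics/crop0.png',w)
hsv=cv2.cvtColor(im,cv2.COLOR_BGR2HSV)
m=np.zeros(im.shape[:2],np.uint8); m[230:295,325:378]=(cv2.inRange(hsv,(0,100,20),(16,255,135)))[230:295,325:378]
c=max(cv2.findContours(m,0,2)[0],key=cv2.contourArea)
p=ray('top',c.reshape(-1,2),8.)
r=cv2.minAreaRect(p[:,:2].astype(np.float32)); print('stop',r,cv2.boxPoints(r),cv2.boundingRect(c))
# white tile
m[:]=0; m[195:245,220:262]=(cv2.inRange(hsv,(0,0,150),(180,40,255)))[195:245,220:262]
c=max(cv2.findContours(m,0,2)[0],key=cv2.contourArea)
p=ray('top',c.reshape(-1,2),40.)
r=cv2.minAreaRect(p[:,:2].astype(np.float32)); print('tile',r,cv2.boundingRect(c))
# black cap
m[:]=0; m[170:200,225:252]=(cv2.inRange(hsv,(0,0,0),(180,255,60)))[170:200,225:252]
c=max(cv2.findContours(m,0,2)[0],key=cv2.contourArea)
(x,y),rr=cv2.minEnclosingCircle(c);print('cap',x,y,rr,ray('top',[(x,y)],130.))
print(ray('top',[(321,305),(246,323),(255,307),(208,291),(147,290),(180,276),(178,303)],5.)[:,:2])
E
```

```text
stop ((457.02215576171875, -352.7931823730469), (101.3674087524414, 65.12894439697266), 7.349071025848389) [[ 402.58936 -326.97937]
 [ 410.9203  -391.5733 ]
 [ 511.45496 -378.607  ]
 [ 503.12402 -314.01306]] (333, 239, 34, 46)Traceback (most recent call last):
  File "<stdin>", line 14, in <module>
ValueError: max() iterable argument is empty
```

View pics/crop0.png

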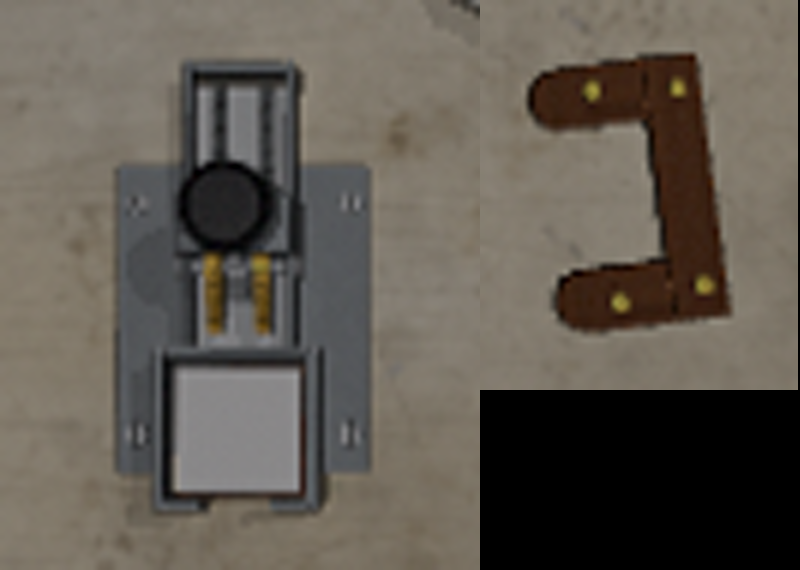

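The crops show the cap at about (237,183), the magazine centre at about (239,221), and the back strip's inner face at about (355,262).

```bash
python3 - <<'E'
from h import *
f=lambda x,y,ox,oy:((x+.5)/6-.5+ox,(y+.5)/6-.5+oy)
F=lambda x,y,z:ray('top',[f(x,y,200,150)],z)[0].round(1)
S=lambda x,y:ray('top',[f(x-480,y,325,230)],8.)[0].round(1)
print('cap',F(224,203,130.)); print('mag',F(237.5,428.5,64.),'tiletop',F(238,430,40.))
print('magcorners',[F(*p,64.) for p in((153,345),(322,345),(322,512),(153,512))])
print('feet',[F(*p,4.) for p in((116,164),(370,164),(370,473),(116,473))])
print('back inner',S(648,125),S(664,262)); print('tips',S(528,100),S(556,300))
print('inner side faces upper',S(550,129),S(645,118),'lower',S(575,268),S(662,260))
print('outer back',S(696,55),S(730,315))
print('bystanders',ray('top',[(321,305),(246,323),(255,307),(208,291),(147,290),(180,276),(178,303)],5.)[:,:2].round(0).tolist())
E
```

```text
cap [ 623.5 -100.2  130. ]
mag [ 549.1 -101.4   64. ] tiletop [ 549.5 -100.2   40. ]
magcorners [array([579.6, -70.6,  64. ]), array([ 579.6, -132.1,   64. ]), array([ 518.7, -132.2,   64. ]), array([518.8, -70.9,  64. ])]
feet [array([654.3, -50.7,   4. ]), array([ 654.5, -149.2,    4. ]), array([ 534.2, -149.2,    4. ]), array([534.4, -51.4,   4. ])]
back inner [ 483.  -360.6    8. ] [ 430.5 -366.1    8. ]
tips [ 492.7 -314.3    8. ] [ 416.2 -324.3    8. ]
inner side faces upper [ 481.5 -322.7    8. ] [ 485.7 -359.5    8. ] lower [ 428.3 -331.7    8. ] [ 431.3 -365.3    8. ]
outer back [ 509.9 -379.6    8. ] [ 410.3 -391.2    8. ]
bystanders [[358.0, -287.0], [319.0, -115.0], [354.0, -135.0], [391.0, -28.0], [395.0, 110.0], [426.0, 36.0], [365.0, 40.0]]
```

Feeder axes are parallel to the world, with its origin at about (549.5, -100.5). The seat is at about (455, -339.7) with push direction about (0.12, -0.993). Now I move above the plunger with the gripper shut.

Call:
carry_out --plan '[{"tx":21.5,"ty":-27.5,"tz":4,"rz":-0.0586},{"tx":21.5,"ty":-27.5,"tz":4,"rz":-0.0586},{"tx":21.5,"ty":-27.5,"tz":4,"rz":-0.0586},{"tx":21.5,"ty":-27.5,"tz":4,"rz":-0.0586},{"tx":21.5,"ty":-27.5,"tz":4,"rz":-0.0586},{"tx":21.5,"ty":-27.5,"tz":4,"rz":-0.0586},{"tx":21.5,"ty":-27.5,"tz":4,"rz":-0.0586},{"tx":21.5,"ty":-27.5,"tz":4,"rz":-0.0586},{"tx":21.5,"ty":-27.5,"tz":4,"rz":-0.0586},{"tx":21.5,"ty":-27.5,"tz":4,"rz":-0.0586},{"tx":21.5,"ty":-27.5,"tz":4,"rz":-0.0586}]' --gripper 1

```text
invalid input at $.plan[0]: expected keys tx, ty, tz, rx, ry, rz
```

Call:
carry_out --plan '[{"tx":21.5,"ty":-27.5,"tz":-4,"rz":-0.0586},{"tx":21.5,"ty":-27.5,"tz":-4,"rz":-0.0586},{"tx":21.5,"ty":-27.5,"tz":-4,"rz":-0.0586},{"tx":21.5,"ty":-27.5,"tz":-4,"rz":-0.0586},{"tx":21.5,"ty":-27.5,"tz":-4,"rz":-0.0586},{"tx":21.5,"ty":-27.5,"tz":-4,"rz":-0.0586},{"tx":21.5,"ty":-27.5,"tz":-4,"rz":-0.0586},{"tx":21.5,"ty":-27.5,"tz":-4,"rz":-0.0586},{"tx":21.5,"ty":-27.5,"tz":-4,"rz":-0.0586},{"tx":21.5,"ty":-27.5,"tz":-4,"rz":-0.0586},{"tx":21.5,"ty":-27.5,"tz":-4,"rz":-0.0586},{}]'

```text
invalid input at $.plan[0]: expected keys tx, ty, tz, rx, ry, rz
```

All six keys are required.

Call:
carry_out --plan '[{"tx":21.5,"ty":-27.5,"tz":4,"rx":0,"ry":0,"rz":-0.0586},{"tx":21.5,"ty":-27.5,"tz":4,"rx":0,"ry":0,"rz":-0.0586},{"tx":21.5,"ty":-27.5,"tz":4,"rx":0,"ry":0,"rz":-0.0586},{"tx":21.5,"ty":-27.5,"tz":4,"rx":0,"ry":0,"rz":-0.0586},{"tx":21.5,"ty":-27.5,"tz":4,"rx":0,"ry":0,"rz":-0.0586},{"tx":21.5,"ty":-27.5,"tz":4,"rx":0,"ry":0,"rz":-0.0586},{"tx":21.5,"ty":-27.5,"tz":4,"rx":0,"ry":0,"rz":-0.0586},{"tx":21.5,"ty":-27.5,"tz":4,"rx":0,"ry":0,"rz":-0.0586},{"tx":21.5,"ty":-27.5,"tz":4,"rx":0,"ry":0,"rz":-0.0586},{"tx":21.5,"ty":-27.5,"tz":4,"rx":0,"ry":0,"rz":-0.0586},{"tx":21.5,"ty":-27.5,"tz":4,"rx":0,"ry":0,"rz":-0.0586}]' --gripper 1

```text
time: 1.2
tool_pos: [383.0, 200.5, 249.8]
tcp_rot: [-3.141, -0.0, 2.213]
contact_force: [1.0, 0.5, 0.8]
grip_width: 8.5
finger_force: 0.0
```

Call:
carry_out --plan '[{"tx":21.5,"ty":-27.5,"tz":-4,"rx":0,"ry":0,"rz":-0.0586},{"tx":21.5,"ty":-27.5,"tz":-4,"rx":0,"ry":0,"rz":-0.0586},{"tx":21.5,"ty":-27.5,"tz":-4,"rx":0,"ry":0,"rz":-0.0586},{"tx":21.5,"ty":-27.5,"tz":-4,"rx":0,"ry":0,"rz":-0.0586},{"tx":21.5,"ty":-27.5,"tz":-4,"rx":0,"ry":0,"rz":-0.0586},{"tx":21.5,"ty":-27.5,"tz":-4,"rx":0,"ry":0,"rz":-0.0586},{"tx":21.5,"ty":-27.5,"tz":-4,"rx":0,"ry":0,"rz":-0.0586},{"tx":21.5,"ty":-27.5,"tz":-4,"rx":0,"ry":0,"rz":-0.0586},{"tx":21.5,"ty":-27.5,"tz":-4,"rx":0,"ry":0,"rz":-0.0586},{"tx":21.5,"ty":-27.5,"tz":-4,"rx":0,"ry":0,"rz":-0.0586},{"tx":21.5,"ty":-27.5,"tz":-4,"rx":0,"ry":0,"rz":-0.0586},{"tx":0,"ty":0,"tz":0,"rx":0,"ry":0,"rz":0}]'

```text
time: 2.4
tool_pos: [620.0, -104.2, 203.6]
tcp_rot: [-3.14, 0.0, 1.566]
contact_force: [-1.2, -0.3, -0.2]
grip_width: 0.4
finger_force: 0.0
```

Call:
carry_out --plan '[{"tx":2,"ty":0,"tz":-15,"rx":0,"ry":0,"rz":0},{"tx":0,"ty":0,"tz":-20,"rx":0,"ry":0,"rz":0},{"tx":0,"ty":0,"tz":-15,"rx":0,"ry":0,"rz":0},{"tx":0,"ty":0,"tz":-5,"rx":0,"ry":0,"rz":0},{"tx":0,"ty":0,"tz":0,"rx":0,"ry":0,"rz":0}]'

```text
time: 2.9
tool_pos: [620.3, -100.1, 150.2]
tcp_rot: [-3.14, -0.001, 1.571]
contact_force: [0.4, 0.6, -0.1]
grip_width: 0.6
finger_force: 0.0
```

```bash
python3 - <<'E'
from h import *
for i in range(2):
    im=snap('top','top1.png'); im2=snap('side','side1.png'); o=bot.get_obs(); print(o['tool_pos'],o['tcp_rot'],o['contact_force'])
print(proj('side',[o['tool_pos'],(623.5,-100.5,130)]),proj('top',[o['tool_pos'],(623.5,-100.5,130)]))
a=cv2.resize(im[130:230,180:300],None,fx=3.3,fy=3.3); b=cv2.resize(im2[120:240,240:360],None,fx=3.3,fy=3.3)
w=np.zeros((400,800,3),np.uint8); w[:a.shape[0],:a.shape[1]]=a; w[:b.shape[0],400:400+b.shape[1]]=b
cv2.imwrite('pics/crop1.png',w[:,:,::-1])
E
```

```text
[ 621.27812088 -100.45277672  151.69865435] [3.14041953e+00 2.26740491e-04 1.57110554e+00] [-0.87812711 -0.72397837  0.37427953]
[ 621.4698622  -100.68596234  151.97596762] [3.13970489e+00 5.08063116e-04 1.57083226e+00] [ 0.19970937 -0.39903992 -0.01206151]
[[301.70010764 168.12836926]
 [302.21247608 175.85981492]] [[236.46285515 183.04033823]
 [237.03934794 183.39434177]]
```

View pics/crop1.png

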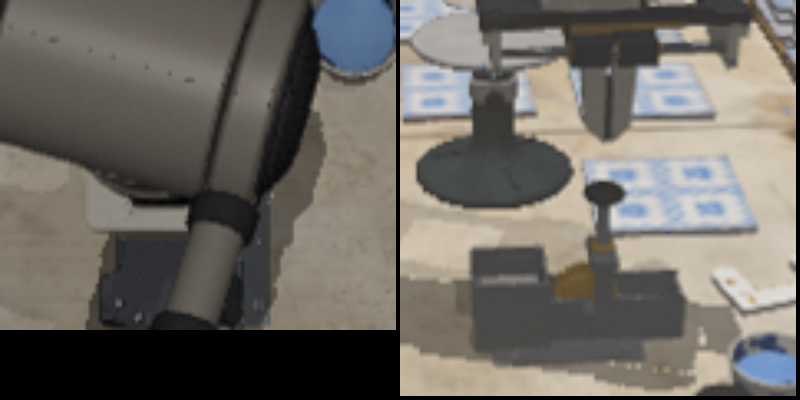

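The side crop shows the closed fingertips straight above the black cap. I descend carefully and watch the force.

Call:
carry_out --plan '[{"tx":2,"ty":0,"tz":-5,"rx":0,"ry":0,"rz":0},{"tx":0,"ty":0,"tz":-5,"rx":0,"ry":0,"rz":0},{"tx":0,"ty":0,"tz":-5,"rx":0,"ry":0,"rz":0},{"tx":0,"ty":0,"tz":-3,"rx":0,"ry":0,"rz":0},{"tx":0,"ty":0,"tz":0,"rx":0,"ry":0,"rz":0}]'

```text
time: 3.6
tool_pos: [622.6, -100.6, 132.0]
tcp_rot: [-3.14, -0.0, 1.571]
contact_force: [0.1, -0.5, -0.5]
grip_width: 0.7
finger_force: 0.0
```

Call:
carry_out --plan '[{"tx":0,"ty":0,"tz":-3,"rx":0,"ry":0,"rz":0},{"tx":0,"ty":0,"tz":-3,"rx":0,"ry":0,"rz":0},{"tx":0,"ty":0,"tz":-3,"rx":0,"ry":0,"rz":0},{"tx":0,"ty":0,"tz":-3,"rx":0,"ry":0,"rz":0},{"tx":0,"ty":0,"tz":0,"rx":0,"ry":0,"rz":0}]'

```text
time: 4.1
tool_pos: [622.7, -100.6, 120.2]
tcp_rot: [-3.141, -0.0, 1.571]
contact_force: [0.7, 0.8, -1.0]
grip_width: 0.4
finger_force: 0.0
```

```bash
python3 - <<'E'
from h import *
im2=snap('side','side2.png'); o=bot.get_obs(); print(o['tool_pos'],o['contact_force'],o['joint_positions'])
print(proj('side',[o['tool_pos'],(623.5,-100.5,130),(623.5,-100.5,0),(549.5,-130.5,0),(549.5,-130.5,64)]).round(1).tolist())
cv2.imwrite('pics/crop2.png',cv2.resize(im2[120:240,240:360],None,fx=5,fy=5,interpolation=cv2.INTER_CUBIC)[:,:,::-1])
E
```

```text
[ 622.82974677 -100.65952571  120.55395505] [ 0.1511225  -0.12745282  0.26951894] [-2.81642447e-01  6.06641461e-01  1.33006571e+00  3.74204457e-05
  1.20534400e+00 -2.81389590e-01]
[[301.8, 179.2], [302.2, 175.9], [300.6, 218.4], [274.2, 225.9], [274.1, 205.3]]
```

View pics/crop2.png

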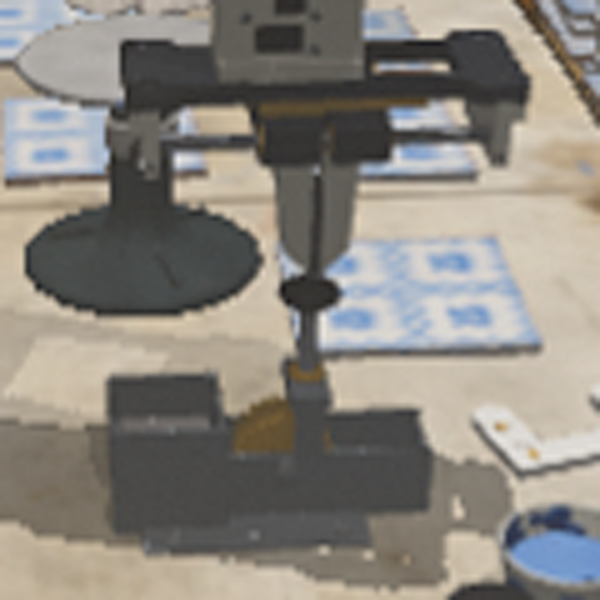

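The fingertips look to be just above the cap at about (302,174), with the cap centre at (302,178). There is no contact yet, so I keep going down in small steps.

Call:
carry_out --plan '[{"tx":0,"ty":0,"tz":-3,"rx":0,"ry":0,"rz":0},{"tx":0,"ty":0,"tz":-3,"rx":0,"ry":0,"rz":0},{"tx":0,"ty":0,"tz":0,"rx":0,"ry":0,"rz":0}]'

```text
time: 4.45
tool_pos: [622.7, -100.6, 114.3]
tcp_rot: [-3.141, -0.0, 1.571]
contact_force: [-0.2, -0.3, -0.1]
grip_width: 0.5
finger_force: 0.0
```

```bash
python3 - <<'E'
from h import *
im=snap('side','side3.png'); o=bot.get_obs(); print(o['tool_pos'],o['contact_force'])
a=cv2.imread('pics/side2.png')
cv2.imwrite('pics/crop3.png',np.hstack([cv2.resize(x[150:215,280:325],None,fx=8,fy=8,interpolation=cv2.INTER_CUBIC) for x in (a,im[:,:,::-1])]))
E
```

```text
[ 622.77669273 -100.63321679  114.52203699] [-0.30100033 -0.75408032  0.91837239]
```

View pics/crop3.png

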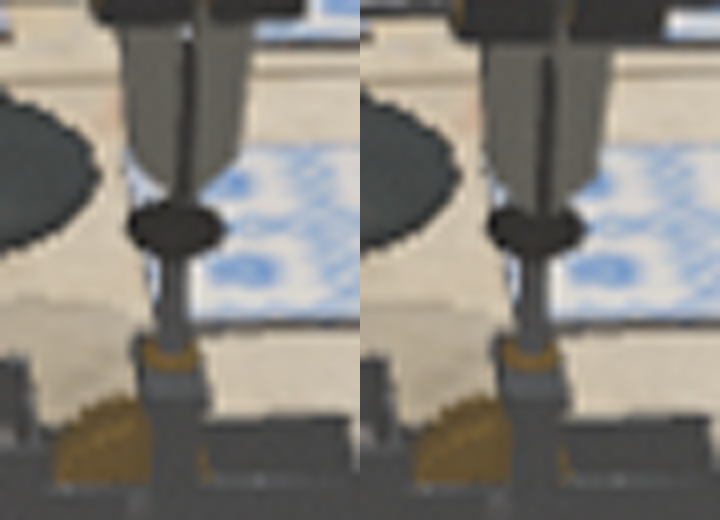

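The tips now overlap the cap's upper face from above and are about to touch, so the closed tips sit about 15 mm higher than the reported TCP. I continue down.

Call:
carry_out --plan '[{"tx":0,"ty":0,"tz":-3,"rx":0,"ry":0,"rz":0},{"tx":0,"ty":0,"tz":-3,"rx":0,"ry":0,"rz":0},{"tx":0,"ty":0,"tz":0,"rx":0,"ry":0,"rz":0}]'

```text
time: 4.8
tool_pos: [623.1, -100.7, 108.8]
tcp_rot: [3.141, 0.0, 1.571]
contact_force: [-0.6, 0.6, 3.6]
grip_width: 0.4
finger_force: 1.5
```

Call:
carry_out --plan '[{"tx":0,"ty":0,"tz":-4,"rx":0,"ry":0,"rz":0},{"tx":0,"ty":0,"tz":-4,"rx":0,"ry":0,"rz":0},{"tx":0,"ty":0,"tz":-4,"rx":0,"ry":0,"rz":0},{"tx":0,"ty":0,"tz":-4,"rx":0,"ry":0,"rz":0},{"tx":0,"ty":0,"tz":-4,"rx":0,"ry":0,"rz":0},{"tx":0,"ty":0,"tz":-4,"rx":0,"ry":0,"rz":0},{"tx":0,"ty":0,"tz":0,"rx":0,"ry":0,"rz":0}]'

```text
time: 5.5
tool_pos: [623.2, -100.8, 85.3]
tcp_rot: [3.141, 0.0, 1.571]
contact_force: [-0.3, 0.1, 4.5]
grip_width: 0.4
finger_force: 2.4
```

Call:
carry_out --plan '[{"tx":0,"ty":0,"tz":-2,"rx":0,"ry":0,"rz":0},{"tx":0,"ty":0,"tz":-2,"rx":0,"ry":0,"rz":0},{"tx":0,"ty":0,"tz":-2,"rx":0,"ry":0,"rz":0},{"tx":0,"ty":0,"tz":0,"rx":0,"ry":0,"rz":0}]'

```text
time: 5.9
tool_pos: [623.2, -100.7, 79.5]
tcp_rot: [3.141, 0.0, 1.571]
contact_force: [-1.0, 0.9, 5.8]
grip_width: 0.6
finger_force: 2.9
```

Call:
carry_out --plan '[{"tx":0,"ty":0,"tz":-1.5,"rx":0,"ry":0,"rz":0},{"tx":0,"ty":0,"tz":-1.5,"rx":0,"ry":0,"rz":0},{"tx":0,"ty":0,"tz":0,"rx":0,"ry":0,"rz":0}]'

```text
time: 6.2
tool_pos: [623.2, -100.8, 76.7]
tcp_rot: [3.14, 0.0, 1.571]
contact_force: [-2.0, -0.1, 6.1]
grip_width: 0.2
finger_force: 3.1
```

Call:
carry_out --plan '[{"tx":0,"ty":0,"tz":-1,"rx":0,"ry":0,"rz":0},{"tx":0,"ty":0,"tz":-1,"rx":0,"ry":0,"rz":0},{"tx":0,"ty":0,"tz":0,"rx":0,"ry":0,"rz":0}]'

```text
time: 6.5
tool_pos: [623.2, -100.7, 74.8]
tcp_rot: [3.14, 0.0, 1.571]
contact_force: [-2.5, 0.2, 6.5]
grip_width: 0.5
finger_force: 3.4
```

Call:
carry_out --plan '[{"tx":0,"ty":0,"tz":-1,"rx":0,"ry":0,"rz":0},{"tx":0,"ty":0,"tz":-1,"rx":0,"ry":0,"rz":0},{"tx":0,"ty":0,"tz":-1,"rx":0,"ry":0,"rz":0},{"tx":0,"ty":0,"tz":0,"rx":0,"ry":0,"rz":0}]'

```text
time: 6.9
tool_pos: [623.3, -100.8, 74.2]
tcp_rot: [3.139, 0.001, 1.571]
contact_force: [-7.1, 1.6, 20.8]
grip_width: 0.3
finger_force: 10.5
```

Call:
carry_out --plan '[{"tx":0,"ty":0,"tz":-1,"rx":0,"ry":0,"rz":0},{"tx":0,"ty":0,"tz":0,"rx":0,"ry":0,"rz":0}]'

```text
time: 7.1
tool_pos: [623.4, -100.8, 74.1]
tcp_rot: [3.139, 0.001, 1.571]
contact_force: [-9.3, 1.3, 26.0]
grip_width: 0.8
finger_force: 13.2
```

The force jump at 74 after 35 mm of travel is the hard stop. I release and rise.

Call:
carry_out --plan '[{"tx":0,"ty":0,"tz":4,"rx":0,"ry":0,"rz":0},{"tx":0,"ty":0,"tz":4,"rx":0,"ry":0,"rz":0},{"tx":0,"ty":0,"tz":6,"rx":0,"ry":0,"rz":0},{"tx":0,"ty":0,"tz":6,"rx":0,"ry":0,"rz":0},{"tx":0,"ty":0,"tz":6,"rx":0,"ry":0,"rz":0},{"tx":0,"ty":0,"tz":8,"rx":0,"ry":0,"rz":0},{"tx":0,"ty":0,"tz":10,"rx":0,"ry":0,"rz":0},{"tx":0,"ty":0,"tz":15,"rx":0,"ry":0,"rz":0},{"tx":0,"ty":0,"tz":20,"rx":0,"ry":0,"rz":0},{"tx":0,"ty":0,"tz":0,"rx":0,"ry":0,"rz":0}]'

```text
time: 8.1
tool_pos: [624.4, -101.1, 151.8]
tcp_rot: [3.137, 0.001, 1.571]
contact_force: [0.1, -0.2, 0.4]
grip_width: 0.2
finger_force: 0.0
```

Call:
carry_out --plan '[{"tx":-10,"ty":20,"tz":0,"rx":0,"ry":0,"rz":0},{"tx":-20,"ty":35,"tz":0,"rx":0,"ry":0,"rz":0},{"tx":-20,"ty":35,"tz":0,"rx":0,"ry":0,"rz":0},{"tx":-20,"ty":35,"tz":0,"rx":0,"ry":0,"rz":0},{"tx":-20,"ty":20,"tz":0,"rx":0,"ry":0,"rz":0},{"tx":-20,"ty":10,"tz":0,"rx":0,"ry":0,"rz":0},{"tx":-20,"ty":10,"tz":0,"rx":0,"ry":0,"rz":0},{"tx":-10,"ty":0,"tz":0,"rx":0,"ry":0,"rz":0},{"tx":0,"ty":0,"tz":0,"rx":0,"ry":0,"rz":0}]' --gripper 0.67

```text
time: 9.0
tool_pos: [481.9, 64.3, 148.6]
tcp_rot: [-3.141, 0.0, 1.571]
contact_force: [0.5, -0.5, -0.7]
grip_width: 30.4
finger_force: 0.0
```

```bash
cat >> h.py <<'E'
def tile(im,box):
    x0,y0,x1,y1=box; hsv=cv2.cvtColor(im,cv2.COLOR_RGB2HSV)
    g=cv2.cvtColor(im,cv2.COLOR_RGB2GRAY); m=np.zeros_like(g)
    m[y0:y1,x0:x1]=((g>140)&(hsv[:,:,1]<30))[y0:y1,x0:x1]*255
    cs=[c for c in cv2.findContours(m,0,2)[0] if cv2.contourArea(c)>50]
    for c in cs:
        p=ray('top',c.reshape(-1,2),10.)[:,:2]; print('tile',cv2.minAreaRect(p.astype(np.float32)),cv2.boundingRect(c))
E
python3 - <<'E'
from h import *
im=snap('top','top4.png'); o=bot.get_obs(); print(o['time'],o['tool_pos'],o['contact_force'],o['grip_width'])
im2=snap('side','side4.png')
print(im[250,239],im[220,239])
tile(im,(215,200,300,290))
a=cv2.resize(im[150:290,180:300],None,fx=3.3,fy=3.3); b=cv2.resize(im2[110:250,210:330],None,fx=3.3,fy=3.3)
cv2.imwrite('pics/crop4.png',np.hstack([a,b])[:,:,::-1])
print(proj('side',[o['tool_pos']]))
E
```

```text
9.05 [483.09956801  63.95322932 148.78300583] [-0.10922673 -0.0477697  -0.36909661] 30.330933589291202
[147 146 147] [148 147 147]
tile ((483.6759948730469, -101.70476531982422), (43.435630798339844, 43.59450149536133), 0.27874109148979187) (231, 241, 20, 20)
tile ((552.42626953125, -99.12342071533203), (43.96943283081055, 43.769779205322266), 0.10562434792518616) (230, 211, 20, 20)
[[246.30701152 145.50500984]]
```

View pics/crop4.png

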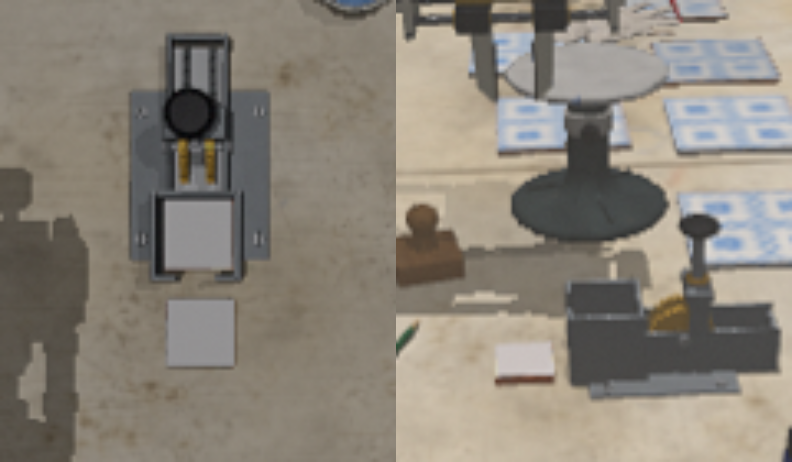

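The single tile now lies at about (484,-101), image crop (200,333), the plunger is up, and three tiles remain. The tips are about 20 mm above the reported TCP in this picture too. I move to the tile's +y side and find the bench height by touch.

Call:
carry_out --plan '[{"tx":0,"ty":-20,"tz":-20,"rx":0,"ry":0,"rz":0},{"tx":0,"ty":-25,"tz":-25,"rx":0,"ry":0,"rz":0},{"tx":0,"ty":-25,"tz":-25,"rx":0,"ry":0,"rz":0},{"tx":0,"ty":-9,"tz":-25,"rx":0,"ry":0,"rz":0},{"tx":0,"ty":0,"tz":-25,"rx":0,"ry":0,"rz":0},{"tx":0,"ty":0,"tz":-20,"rx":0,"ry":0,"rz":0},{"tx":0,"ty":0,"tz":-10,"rx":0,"ry":0,"rz":0},{"tx":0,"ty":0,"tz":-3,"rx":0,"ry":0,"rz":0},{"tx":0,"ty":0,"tz":0,"rx":0,"ry":0,"rz":0}]' --gripper 0.74

```text
time: 10.0
tool_pos: [483.5, -14.9, -4.1]
tcp_rot: [3.141, 0.0, 1.57]
contact_force: [1.0, 0.2, 0.7]
grip_width: 23.3
finger_force: 0.0
```

Call:
carry_out --plan '[{"tx":0,"ty":0,"tz":-2,"rx":0,"ry":0,"rz":0},{"tx":0,"ty":0,"tz":-2,"rx":0,"ry":0,"rz":0},{"tx":0,"ty":0,"tz":0,"rx":0,"ry":0,"rz":0}]'

```text
time: 10.3
tool_pos: [483.2, -14.6, -7.8]
tcp_rot: [3.141, 0.0, 1.571]
contact_force: [0.0, 0.0, -0.7]
grip_width: 24.0
finger_force: 0.0
```

Call:
carry_out --plan '[{"tx":0,"ty":0,"tz":-2,"rx":0,"ry":0,"rz":0},{"tx":0,"ty":0,"tz":-2,"rx":0,"ry":0,"rz":0},{"tx":0,"ty":0,"tz":0,"rx":0,"ry":0,"rz":0}]'

```text
time: 10.6
tool_pos: [482.8, -14.6, -12.4]
tcp_rot: [-3.141, -0.0, 1.571]
contact_force: [-0.5, -0.8, -0.7]
grip_width: 23.5
finger_force: 0.0
```

Call:
carry_out --plan '[{"tx":0,"ty":0,"tz":-2,"rx":0,"ry":0,"rz":0},{"tx":0,"ty":0,"tz":-1,"rx":0,"ry":0,"rz":0},{"tx":0,"ty":0,"tz":0,"rx":0,"ry":0,"rz":0}]'

```text
time: 10.9
tool_pos: [482.9, -14.7, -15.3]
tcp_rot: [-3.141, -0.0, 1.571]
contact_force: [-0.0, 0.7, -0.4]
grip_width: 23.7
finger_force: 0.0
```

```bash
python3 - <<'E'
from h import *
im=snap('top','top5.png'); o=bot.get_obs(); print(o['time'],o['tool_pos'],o['contact_force'],o['grip_width'])
im2=snap('side','side5.png')
a=cv2.resize(im[150:290,180:300],None,fx=3.3,fy=3.3); b=cv2.resize(im2[130:270,200:320],None,fx=3.3,fy=3.3)
cv2.imwrite('pics/crop5.png',np.hstack([a,b])[:,:,::-1])
print(proj('side',[o['tool_pos'],o['tool_pos']+np.array([0,0,21])]))
E
```

```text
10.95 [482.89786723 -14.67489142 -15.27604011] [ 0.38450766  0.17891539 -0.22689196] 24.055495103995536
[[248.82611549 208.50327485]
 [248.52814719 202.34707843]]
```

View pics/crop5.png

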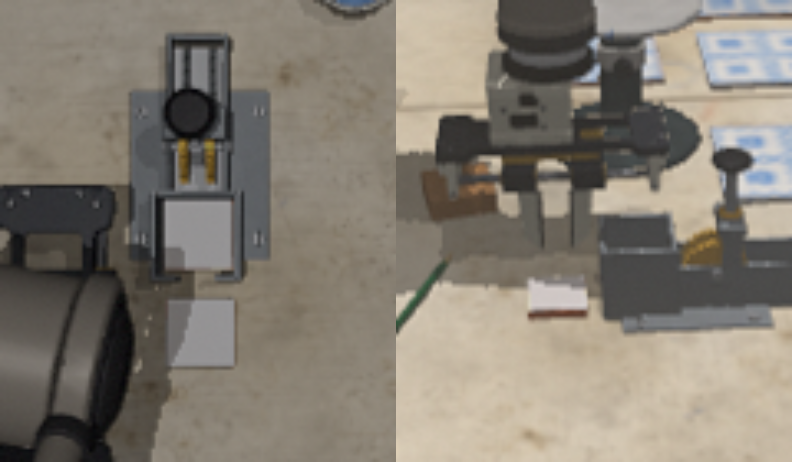

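The tips sit just off the bench at crop (555,248), and the gripper body's ends would pass barely above the magazine. I narrow the opening, tilt by -0.12 rad about y to lift the +x end, and then compute a curved push path.

```bash
cat > path.py <<'E'
import numpy as np
# tile-centre path from T0; heading profile phi(s); TCP=T-33.5 n
T=np.array([483.5,-101.2]); L=0; ph=-0.15; P=[]
tcp=lambda T,ph:T-33.5*np.array([np.sin(ph),-np.cos(ph)])
P.append((*tcp(T,ph),ph)); ds=6.
import sys
a,b,c,e=map(float,sys.argv[1:])  # turn-in length, straight end, arc end, min heading
while T[1]>-339:
    L+=ds
    ph=np.interp(L,[0,a,b,c],[-0.15,e,e,0.12])
    T=T+ds*np.array([np.sin(ph),-np.cos(ph)]); P.append((*tcp(T,ph),ph))
    if abs(T[1]+280)<3.1: print('at mouth',T,ph,'want x',455-.121*(T[1]+339.7)*-1*-1)
print('end',T,ph); P=np.array(P); print(P[0]); print(np.c_[np.diff(P,axis=0),P[1:,:2]].round(3).tolist())
E
python3 path.py 40 85 185 -0.33
```

```text
at mouth [ 449.97516994 -282.19257554] 0.12 want x 448.0416016409272
end [ 457.15790238 -341.7610937 ] 0.12
[ 4.88506177e+02 -6.80761689e+01 -1.50000000e-01]
[[-0.164, -6.053, -0.027, 488.342, -74.13], [-0.327, -6.047, -0.027, 488.015, -80.176], [-0.491, -6.036, -0.027, 487.524, -86.212], [-0.653, -6.02, -0.027, 486.871, -92.233], [-0.816, -6.001, -0.027, 486.055, -98.233], [-0.977, -5.976, -0.027, 485.078, -104.21], [-1.372, -5.867, -0.018, 483.706, -110.076], [-1.944, -5.676, 0.0, 481.762, -115.752], [-1.944, -5.676, 0.0, 479.817, -121.429], [-1.944, -5.676, 0.0, 477.873, -127.105], [-1.944, -5.676, 0.0, 475.929, -132.781], [-1.944, -5.676, 0.0, 473.985, -138.457], [-1.944, -5.676, 0.0, 472.04, -144.134], [-1.944, -5.676, 0.0, 470.096, -149.81], [-2.532, -5.482, 0.023, 467.564, -155.292], [-2.527, -5.503, 0.027, 465.038, -160.796], [-2.377, -5.57, 0.027, 462.66, -166.365], [-2.226, -5.632, 0.027, 460.434, -171.997], [-2.073, -5.69, 0.027, 458.361, -177.687], [-1.919, -5.744, 0.027, 456.443, -183.43], [-1.763, -5.793, 0.027, 454.68, -189.224], [-1.606, -5.839, 0.027, 453.074, -195.063], [-1.448, -5.88, 0.027, 451.626, -200.943], [-1.288, -5.917, 0.027, 450.337, -206.86], [-1.128, -5.95, 0.027, 449.209, -212.809], [-0.967, -5.978, 0.027, 448.242, -218.787], [-0.805, -6.002, 0.027, 447.437, -224.789], [-0.643, -6.021, 0.027, 446.793, -230.811], [-0.48, -6.037, 0.027, 446.313, -236.847], [-0.317, -6.047, 0.027, 445.996, -242.895], [-0.031, -6.039, 0.022, 445.965, -248.933], [0.718, -5.957, 0.0, 446.683, -254.89], [0.718, -5.957, 0.0, 447.401, -260.847], [0.718, -5.957, 0.0, 448.12, -266.804], [0.718, -5.957, 0.0, 448.838, -272.761], [0.718, -5.957, 0.0, 449.556, -278.718], [0.718, -5.957, 0.0, 450.274, -284.675], [0.718, -5.957, 0.0, 450.993, -290.631], [0.718, -5.957, 0.0, 451.711, -296.588], [0.718, -5.957, 0.0, 452.429, -302.545], [0.718, -5.957, 0.0, 453.148, -308.502]]
```

Call:
carry_out --plan '[{"tx":0,"ty":0,"tz":10,"rx":0,"ry":0,"rz":0},{"tx":0,"ty":0,"tz":0,"rx":0,"ry":-0.06,"rz":0},{"tx":0,"ty":0,"tz":0,"rx":0,"ry":-0.06,"rz":0},{"tx":0,"ty":0,"tz":0,"rx":0,"ry":0,"rz":-0.08},{"tx":0,"ty":0,"tz":0,"rx":0,"ry":0,"rz":-0.07},{"tx":0,"ty":0,"tz":-5,"rx":0,"ry":0,"rz":0},{"tx":0,"ty":0,"tz":-3,"rx":0,"ry":0,"rz":0},{"tx":0,"ty":0,"tz":-2,"rx":0,"ry":0,"rz":0},{"tx":0,"ty":0,"tz":0,"rx":0,"ry":0,"rz":0}]' --gripper 0.87

```text
time: 11.9
tool_pos: [482.7, -14.7, -15.6]
tcp_rot: [3.022, -0.0, 1.421]
contact_force: [0.0, -0.3, 0.6]
grip_width: 11.9
finger_force: 0.0
```

Call:
carry_out --plan '[{"tx":0,"ty":-10,"tz":0,"rx":0,"ry":0,"rz":0},{"tx":0,"ty":-10,"tz":0,"rx":0,"ry":0,"rz":0},{"tx":0.5,"ty":-10,"tz":0,"rx":0,"ry":0,"rz":0},{"tx":0.5,"ty":-10,"tz":0,"rx":0,"ry":0,"rz":0},{"tx":0.5,"ty":-6,"tz":0,"rx":0,"ry":0,"rz":0},{"tx":0.5,"ty":-6,"tz":0,"rx":0,"ry":0,"rz":0},{"tx":0,"ty":-6,"tz":0,"rx":0,"ry":0,"rz":-0.027},{"tx":-0.3,"ty":-6,"tz":0,"rx":0,"ry":0,"rz":-0.027},{"tx":-0.5,"ty":-6,"tz":0,"rx":0,"ry":0,"rz":-0.027},{"tx":-0.6,"ty":-6,"tz":0,"rx":0,"ry":0,"rz":-0.027},{"tx":0,"ty":0,"tz":0,"rx":0,"ry":0,"rz":0}]'

```text
time: 13.0
tool_pos: [483.6, -91.3, -15.1]
tcp_rot: [3.021, 0.0, 1.311]
contact_force: [0.2, 0.5, -0.4]
grip_width: 11.7
finger_force: 0.0
```

```bash
python3 - <<'E'
from h import *
im=snap('top','top6.png'); o=bot.get_obs(); print(o['time'],o['tool_pos'],o['contact_force'],o['tcp_rot'])
im2=snap('side','side6.png')
tile(im,(215,230,300,290))
a=cv2.resize(im[150:290,180:300],None,fx=3.3,fy=3.3); b=cv2.resize(im2[130:270,200:320],None,fx=3.3,fy=3.3)
cv2.imwrite('pics/crop6.png',np.hstack([a,b])[:,:,::-1])
E
```

```text
13.05 [483.50931595 -90.93492917 -15.18550018] [0.58723286 0.1193422  0.13384188] [3.02158851e+00 1.91585895e-05 1.31200296e+00]
```

View pics/crop6.png

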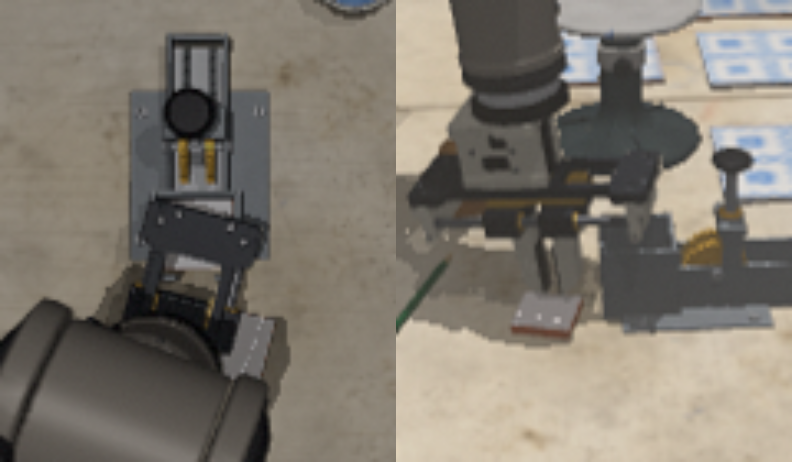

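The tile is being pushed and has aligned to the pusher in the side crop, with its front edge from (512,332) to (568,338). Next I measure it through its red edge in the side view.

```bash
cat >> h.py <<'E'
def red(tc,show=True,w=34):
    """front (-y) face of tile from its red clay edge in the side view; tc = rough tile centre"""
    im=bot.capture('side'); o=bot.get_obs()
    u,v=proj('side',[(*tc,5.)])[0].astype(int)
    hsv=cv2.cvtColor(im,cv2.COLOR_RGB2HSV).astype(int); m=((hsv[:,:,0]<9)|(hsv[:,:,0]>172))&(hsv[:,:,1]>75)
    M=np.zeros(m.shape,np.uint8); M[v-w//2-5:v+w//2+6,u-w:u+w]=m[v-w//2-5:v+w//2+6,u-w:u+w]
    ys,xs=np.nonzero(M)
    if len(xs)<20: print('few',len(xs)); return im,M
    # lowest red pixel per column => bottom edge
    P=np.array([(x,ys[xs==x].max()+.5) for x in np.unique(xs)])
    W=ray('side',P,0.)[:,:2]
    print('t',round(o['time'],2),'tcp',o['tool_pos'].round(1),'phi',round(o['tcp_rot'][2]-np.pi/2,3),'F',o['contact_force'].round(1))
    print(np.c_[P[::3],W[::3]].round(1).tolist())
    return im,M
E
python3 -c "
from h import *
red((475,-123))"
```

```text
few 4
```

```bash
python3 -c "
from h import *
im=cv2.cvtColor(cv2.imread('pics/side6.png'),cv2.COLOR_BGR2HSV)
print(proj('side',[(475,-123,5.)]))
for x in (238,245,250,254): print(x,[(y,im[y,x].tolist()) for y in range(224,237,1)])"
```

```text
[[245.94277493 223.91062659]]
238 [(224, [8, 15, 133]), (225, [11, 15, 132]), (226, [9, 14, 132]), (227, [9, 13, 138]), (228, [8, 33, 122]), (229, [10, 124, 97]), (230, [9, 117, 100]), (231, [14, 68, 116]), (232, [20, 46, 128]), (233, [18, 52, 127]), (234, [17, 49, 165]), (235, [18, 48, 201]), (236, [19, 46, 205])]
245 [(224, [8, 15, 134]), (225, [8, 15, 134]), (226, [8, 15, 133]), (227, [8, 15, 134]), (228, [6, 10, 134]), (229, [8, 39, 119]), (230, [8, 129, 99]), (231, [9, 112, 96]), (232, [13, 65, 113]), (233, [18, 49, 126]), (234, [17, 49, 120]), (235, [17, 50, 167]), (236, [18, 50, 202])]
250 [(224, [4, 13, 134]), (225, [8, 15, 133]), (226, [8, 15, 133]), (227, [4, 14, 131]), (228, [5, 11, 134]), (229, [6, 29, 123]), (230, [9, 87, 103]), (231, [10, 126, 95]), (232, [11, 84, 100]), (233, [18, 53, 110]), (234, [18, 51, 155]), (235, [19, 50, 187]), (236, [18, 52, 187])]
254 [(224, [8, 36, 128]), (225, [9, 74, 111]), (226, [11, 105, 90]), (227, [11, 89, 89]), (228, [16, 64, 116]), (229, [18, 54, 171]), (230, [19, 51, 200]), (231, [19, 50, 197]), (232, [19, 54, 194]), (233, [18, 52, 190]), (234, [18, 55, 187]), (235, [18, 56, 181]), (236, [19, 57, 179])]
```

```bash
sed -i "s/m=((hsv.*$/m=(hsv[:,:,0]<=13)\&(hsv[:,:,1]>62)/; s/ys,xs=np.nonzero(M)/M=cv2.morphologyEx(M,cv2.MORPH_OPEN,np.ones((2,2),np.uint8)); ys,xs=np.nonzero(M)/" h.py
python3 -c "
from h import *
red((475,-123),w=20)"
```

```text
t 13.2 tcp [483.5 -90.5 -15.2] phi -0.258 F [-0.1 -0.8 -0.2]
[[236.0, 231.5, 448.9, -148.6], [239.0, 231.5, 456.7, -149.1], [242.0, 232.5, 464.5, -154.1], [245.0, 232.5, 472.2, -154.7], [248.0, 232.5, 480.0, -155.3], [251.0, 233.5, 487.6, -160.2]]
```

Call:
carry_out --plan '[{"tx":-1.6,"ty":-5.8,"tz":0,"rx":0,"ry":0,"rz":-0.02},{"tx":-1.7,"ty":-5.8,"tz":0,"rx":0,"ry":0,"rz":0},{"tx":-1.7,"ty":-5.8,"tz":0,"rx":0,"ry":0,"rz":0},{"tx":-1.7,"ty":-5.8,"tz":0,"rx":0,"ry":0,"rz":0},{"tx":-1.7,"ty":-5.8,"tz":0,"rx":0,"ry":0,"rz":0},{"tx":-1.7,"ty":-5.8,"tz":0,"rx":0,"ry":0,"rz":0},{"tx":-1.7,"ty":-5.8,"tz":0,"rx":0,"ry":0,"rz":0},{"tx":-1.7,"ty":-5.8,"tz":0,"rx":0,"ry":0,"rz":0},{"tx":-1.7,"ty":-5.8,"tz":0,"rx":0,"ry":0,"rz":0},{"tx":-1.7,"ty":-5.8,"tz":0,"rx":0,"ry":0,"rz":0},{"tx":0,"ty":0,"tz":0,"rx":0,"ry":0,"rz":0}]'

```text
time: 14.3
tool_pos: [466.6, -149.4, -15.1]
tcp_rot: [3.021, 0.0, 1.292]
contact_force: [-0.1, -0.0, 0.1]
grip_width: 12.0
finger_force: 0.0
```

```bash
python3 -c "
from h import *
red((455,-188),w=24)
tile(snap('top','top7.png'),(220,230,330,300))"
```

```text
t 14.35 tcp [ 466.6 -149.1  -15.1] phi -0.279 F [1.3 0.5 0.9]
[[228.0, 245.5, 430.3, -206.4], [231.0, 245.5, 437.6, -207.0], [234.0, 246.5, 445.1, -211.5], [237.0, 246.5, 452.5, -212.0], [240.0, 246.5, 459.8, -212.5], [243.0, 247.5, 467.2, -217.0], [246.0, 247.5, 474.5, -217.6]]
```

Call:
carry_out --plan '[{"tx":-1.7,"ty":-5.8,"tz":0,"rx":0,"ry":0,"rz":0},{"tx":-1.7,"ty":-5.8,"tz":0,"rx":0,"ry":0,"rz":0},{"tx":-2.7,"ty":-5.5,"tz":0,"rx":0,"ry":0,"rz":0.0286},{"tx":-2.5,"ty":-5.6,"tz":0,"rx":0,"ry":0,"rz":0.0286},{"tx":-2.4,"ty":-5.6,"tz":0,"rx":0,"ry":0,"rz":0.0286},{"tx":-2.2,"ty":-5.7,"tz":0,"rx":0,"ry":0,"rz":0.0286},{"tx":-2.0,"ty":-5.8,"tz":0,"rx":0,"ry":0,"rz":0.0286},{"tx":-1.9,"ty":-5.8,"tz":0,"rx":0,"ry":0,"rz":0.0286},{"tx":-1.7,"ty":-5.9,"tz":0,"rx":0,"ry":0,"rz":0.0286},{"tx":0,"ty":0,"tz":0,"rx":0,"ry":0,"rz":0}]'

```text
time: 15.4
tool_pos: [447.8, -201.2, -15.1]
tcp_rot: [3.021, 0.0, 1.492]
contact_force: [0.5, -0.1, -0.2]
grip_width: 12.0
finger_force: 0.0
```

```bash
python3 -c "
from h import *
red((447,-241),w=24)"
```

```text
t 15.45 tcp [ 447.8 -200.7  -15.2] phi -0.08 F [ 0.7 -0.3 -0.4]
[[224.0, 260.5, 422.9, -263.1], [227.0, 260.5, 429.9, -263.6], [230.0, 260.5, 436.9, -264.1], [233.0, 260.5, 444.0, -264.6], [236.0, 260.5, 451.0, -265.1], [239.0, 260.5, 458.0, -265.5], [242.0, 260.5, 465.0, -266.0]]
```

Call:
carry_out --plan '[{"tx":-1.5,"ty":-5.9,"tz":0,"rx":0,"ry":0,"rz":0.0286},{"tx":-1.4,"ty":-6,"tz":0,"rx":0,"ry":0,"rz":0.0286},{"tx":-1.2,"ty":-6,"tz":0,"rx":0,"ry":0,"rz":0.0286},{"tx":-1.0,"ty":-6,"tz":0,"rx":0,"ry":0,"rz":0.0286},{"tx":-0.9,"ty":-6,"tz":0,"rx":0,"ry":0,"rz":0.0286},{"tx":-0.7,"ty":-6.1,"tz":0,"rx":0,"ry":0,"rz":0.0286},{"tx":-0.5,"ty":-6.1,"tz":0,"rx":0,"ry":0,"rz":0.0286},{"tx":0,"ty":0,"tz":0,"rx":0,"ry":0,"rz":0}]'

```text
time: 16.25
tool_pos: [440.8, -242.8, -15.1]
tcp_rot: [3.021, 0.0, 1.692]
contact_force: [0.5, 0.3, 0.4]
grip_width: 12.0
finger_force: 0.0
```

```bash
python3 -c "
from h import *
im,M=red((448,-282),w=18)
cv2.imwrite('pics/side8.png',im[:,:,::-1]); im=snap('top','top8.png')
print(proj('side',[(455,-339.7,10),(448,-282,10)]),proj('top',[(448,-282,10.),(455,-339.7,8)]))
c=np.hstack([cv2.resize(x,None,fx=5,fy=5,interpolation=cv2.INTER_CUBIC) for x in (im[215:315,300:380],cv2.imread('pics/side8.png')[225:325,195:275,::-1])])
cv2.imwrite('pics/crop8.png',c[:,:,::-1])
"
```

```text
t 16.3 tcp [ 440.7 -242.3  -15.2] phi 0.121 F [-1.2  0.1  0.6]
[[225.0, 273.5, 427.1, -308.5], [228.0, 273.5, 433.8, -308.9], [231.0, 272.5, 440.5, -306.1], [234.0, 272.5, 447.2, -306.5], [237.0, 271.5, 453.9, -303.6], [240.0, 271.5, 460.6, -304.1], [243.0, 271.5, 467.4, -304.6], [250.0, 278.5, 482.8, -328.6]]
[[236.98946945 279.16726734]
 [234.30510584 261.9680854 ]] [[318.92098268 265.76752739]
 [343.71806695 262.60720195]]
```

View pics/crop8.png

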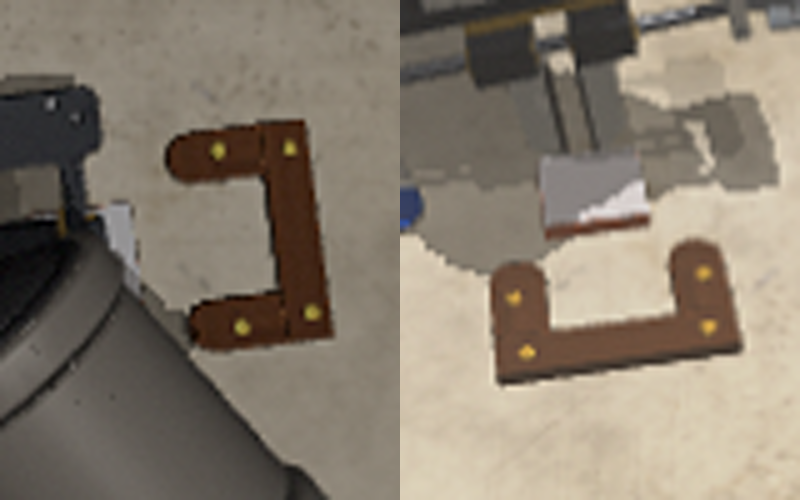

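The tile stands in front of the mouth: front edge side-crop (545,237)-(650,226), mouth centre line about 3 crop px to its right, which is 1.5 mm. I push in with a slight +x bias.

Call:
carry_out --plan '[{"tx":1,"ty":-6,"tz":0,"rx":0,"ry":0,"rz":0},{"tx":1,"ty":-6,"tz":0,"rx":0,"ry":0,"rz":0},{"tx":1,"ty":-6,"tz":0,"rx":0,"ry":0,"rz":0},{"tx":1,"ty":-6,"tz":0,"rx":0,"ry":0,"rz":0},{"tx":1,"ty":-6,"tz":0,"rx":0,"ry":0,"rz":0},{"tx":0.8,"ty":-6,"tz":0,"rx":0,"ry":0,"rz":0},{"tx":0.8,"ty":-6,"tz":0,"rx":0,"ry":0,"rz":0},{"tx":0.7,"ty":-6,"tz":0,"rx":0,"ry":0,"rz":0},{"tx":0,"ty":0,"tz":0,"rx":0,"ry":0,"rz":0}]'

```text
time: 17.25
tool_pos: [448.2, -291.3, -15.1]
tcp_rot: [3.021, 0.001, 1.692]
contact_force: [-0.3, -0.7, -0.3]
grip_width: 12.0
finger_force: 0.0
```

Call:
carry_out --plan '[{"tx":0.2,"ty":-2,"tz":0,"rx":0,"ry":0,"rz":0},{"tx":0.2,"ty":-2,"tz":0,"rx":0,"ry":0,"rz":0},{"tx":0,"ty":0,"tz":0,"rx":0,"ry":0,"rz":0}]'

```text
time: 17.55
tool_pos: [448.4, -294.4, -15.1]
tcp_rot: [3.021, 0.0, 1.693]
contact_force: [0.6, -0.2, -0.9]
grip_width: 12.2
finger_force: 0.0
```

Call:
carry_out --plan '[{"tx":0.2,"ty":-2,"tz":0,"rx":0,"ry":0,"rz":0},{"tx":0.1,"ty":-1,"tz":0,"rx":0,"ry":0,"rz":0},{"tx":0,"ty":0,"tz":0,"rx":0,"ry":0,"rz":0}]'

```text
time: 17.85
tool_pos: [448.7, -297.4, -15.1]
tcp_rot: [3.021, 0.0, 1.693]
contact_force: [-0.4, -0.1, -0.1]
grip_width: 11.9
finger_force: 0.0
```

Call:
carry_out --plan '[{"tx":0.1,"ty":-1,"tz":0,"rx":0,"ry":0,"rz":0},{"tx":0.1,"ty":-1,"tz":0,"rx":0,"ry":0,"rz":0},{"tx":0,"ty":0,"tz":0,"rx":0,"ry":0,"rz":0}]'

```text
time: 18.15
tool_pos: [448.9, -299.4, -15.1]
tcp_rot: [3.021, 0.0, 1.693]
contact_force: [-0.4, -0.3, -0.5]
grip_width: 12.1
finger_force: 0.0
```

```bash
python3 -c "
from h import *
im=snap('side','side9.png'); o=bot.get_obs(); print(o['tool_pos'],o['contact_force'])
hsv=cv2.cvtColor(im,cv2.COLOR_RGB2HSV)
for X in ((446,-361),(453,-362),(460,-360.5)):
  u,v=proj('side',[(*X,9)])[0].round().astype(int); print(u,[(y,hsv[y,u].tolist()) for y in range(v-5,v+9)])
print(proj('side',[(457-.12*0,-363.4,8),(453,-340,10)]))
"
```

```text
[ 448.89405839 -299.37016697  -15.15523459] [ 0.19868419  0.7337438  -0.71302781]
233 [(282, [8, 15, 139]), (283, [11, 15, 138]), (284, [7, 17, 138]), (285, [8, 7, 144]), (286, [9, 79, 177]), (287, [9, 112, 130]), (288, [8, 120, 98]), (289, [12, 99, 103]), (290, [12, 112, 109]), (291, [11, 120, 108]), (292, [12, 117, 107]), (293, [12, 120, 108]), (294, [11, 117, 109]), (295, [12, 117, 107])]
236 [(282, [9, 13, 135]), (283, [10, 16, 142]), (284, [6, 12, 205]), (285, [10, 3, 226]), (286, [6, 55, 180]), (287, [9, 143, 116]), (288, [9, 125, 102]), (289, [10, 108, 104]), (290, [11, 117, 107]), (291, [12, 115, 106]), (292, [11, 118, 108]), (293, [11, 119, 111]), (294, [11, 119, 109]), (295, [12, 116, 108])]
239 [(281, [8, 15, 135]), (282, [11, 14, 200]), (283, [8, 9, 221]), (284, [10, 7, 220]), (285, [9, 36, 218]), (286, [8, 68, 146]), (287, [9, 128, 96]), (288, [10, 101, 109]), (289, [11, 117, 111]), (290, [12, 123, 108]), (291, [12, 121, 105]), (292, [11, 119, 109]), (293, [11, 117, 111]), (294, [11, 118, 110])]
[[237.82663864 287.53666573]
 [236.05937956 279.30598576]]
```

Call:
carry_out --plan '[{"tx":0.1,"ty":-1,"tz":0,"rx":0,"ry":0,"rz":0},{"tx":0.1,"ty":-1,"tz":0,"rx":0,"ry":0,"rz":0},{"tx":0,"ty":0,"tz":0,"rx":0,"ry":0,"rz":0}]'

```text
time: 18.5
tool_pos: [449.1, -301.4, -15.2]
tcp_rot: [3.021, 0.0, 1.693]
contact_force: [0.5, 0.7, 0.3]
grip_width: 11.7
finger_force: 0.0
```

Call:
carry_out --plan '[{"tx":0.1,"ty":-1,"tz":0,"rx":0,"ry":0,"rz":0},{"tx":0,"ty":0,"tz":0,"rx":0,"ry":0,"rz":0}]'

```text
time: 18.7
tool_pos: [449.2, -302.4, -15.1]
tcp_rot: [3.021, 0.0, 1.693]
contact_force: [-1.0, 0.1, -0.1]
grip_width: 11.7
finger_force: 0.0
```

Call:
carry_out --plan '[{"tx":0.1,"ty":-1,"tz":0,"rx":0,"ry":0,"rz":0},{"tx":0,"ty":0,"tz":0,"rx":0,"ry":0,"rz":0}]'

```text
time: 18.9
tool_pos: [449.3, -303.4, -15.1]
tcp_rot: [3.021, 0.0, 1.693]
contact_force: [0.4, -0.6, -0.4]
grip_width: 11.9
finger_force: 0.0
```

Call:
carry_out --plan '[{"tx":0.1,"ty":-1,"tz":0,"rx":0,"ry":0,"rz":0},{"tx":0,"ty":0,"tz":0,"rx":0,"ry":0,"rz":0}]'

```text
time: 19.1
tool_pos: [449.4, -304.4, -15.2]
tcp_rot: [3.021, 0.0, 1.693]
contact_force: [0.9, 0.5, -0.1]
grip_width: 11.9
finger_force: 0.0
```

```bash
python3 -c "
from h import *
im=snap('side','side10.png'); o=bot.get_obs(); print(o['tool_pos'],o['contact_force'])
hsv=cv2.cvtColor(im,cv2.COLOR_RGB2HSV)
for u in (228,233,236,239,244): print(u,[(y,hsv[y,u].tolist()) for y in range(283,292)])
"
```

```text
[ 449.41777017 -304.39273781  -15.16279121] [-0.79854457  0.62199116  0.11857354]
228 [(283, [11, 15, 138]), (284, [8, 15, 140]), (285, [8, 15, 138]), (286, [10, 16, 140]), (287, [9, 13, 139]), (288, [13, 11, 162]), (289, [7, 61, 129]), (290, [9, 121, 95]), (291, [11, 117, 105])]
233 [(283, [8, 15, 139]), (284, [8, 15, 138]), (285, [4, 13, 136]), (286, [8, 14, 144]), (287, [5, 7, 220]), (288, [7, 47, 179]), (289, [9, 119, 109]), (290, [12, 120, 104]), (291, [10, 116, 108])]
236 [(283, [8, 15, 138]), (284, [10, 17, 135]), (285, [8, 14, 142]), (286, [3, 11, 207]), (287, [7, 12, 193]), (288, [7, 61, 134]), (289, [10, 130, 106]), (290, [11, 119, 107]), (291, [12, 117, 107])]
239 [(283, [8, 14, 144]), (284, [8, 15, 204]), (285, [9, 8, 219]), (286, [15, 7, 222]), (287, [8, 58, 190]), (288, [9, 120, 121]), (289, [11, 130, 104]), (290, [12, 122, 109]), (291, [12, 117, 107])]
244 [(283, [8, 9, 218]), (284, [8, 9, 217]), (285, [13, 8, 218]), (286, [8, 37, 219]), (287, [9, 66, 143]), (288, [11, 128, 100]), (289, [12, 119, 109]), (290, [12, 117, 107]), (291, [11, 119, 107])]
```

The tile still moves with the pusher, so I continue until the force shows contact.

Call:
carry_out --plan '[{"tx":0.1,"ty":-1,"tz":0,"rx":0,"ry":0,"rz":0},{"tx":0,"ty":0,"tz":0,"rx":0,"ry":0,"rz":0}]'

```text
time: 19.35
tool_pos: [449.5, -305.4, -15.1]
tcp_rot: [3.021, 0.0, 1.693]
contact_force: [-0.4, 0.5, 0.6]
grip_width: 12.1
finger_force: 0.0
```

Call:
carry_out --plan '[{"tx":0.1,"ty":-1,"tz":0,"rx":0,"ry":0,"rz":0},{"tx":0,"ty":0,"tz":0,"rx":0,"ry":0,"rz":0}]'

```text
time: 19.55
tool_pos: [449.6, -306.4, -15.1]
tcp_rot: [3.021, 0.0, 1.693]
contact_force: [0.7, 0.6, -1.0]
grip_width: 11.8
finger_force: 0.0
```

```bash
python3 -c "
from h import *
im=snap('side','side11.png'); o=bot.get_obs(); print(o['tool_pos'],o['contact_force'])
hsv=cv2.cvtColor(im,cv2.COLOR_RGB2HSV)
for u in (228,236,244): print(u,[(y,hsv[y,u].tolist()) for y in range(285,292)])
"
```

```text
[ 449.6103465  -306.39138298  -15.15815117] [-0.16308325  0.09681593 -0.5844069 ]
228 [(285, [9, 13, 138]), (286, [8, 15, 139]), (287, [4, 13, 139]), (288, [10, 11, 141]), (289, [9, 37, 131]), (290, [10, 75, 95]), (291, [11, 94, 79])]
236 [(285, [10, 16, 143]), (286, [8, 14, 207]), (287, [12, 6, 226]), (288, [8, 58, 190]), (289, [11, 118, 123]), (290, [12, 126, 103]), (291, [12, 118, 104])]
244 [(285, [8, 9, 218]), (286, [18, 6, 221]), (287, [7, 56, 191]), (288, [11, 124, 127]), (289, [12, 124, 105]), (290, [11, 113, 106]), (291, [11, 118, 108])]
```

Call:
carry_out --plan '[{"tx":0.1,"ty":-1,"tz":0,"rx":0,"ry":0,"rz":0},{"tx":0,"ty":0,"tz":0,"rx":0,"ry":0,"rz":0}]'

```text
time: 19.8
tool_pos: [449.5, -306.7, -15.2]
tcp_rot: [3.022, -0.001, 1.693]
contact_force: [0.2, 3.2, 0.7]
grip_width: 12.0
finger_force: 1.6
```

Call:
carry_out --plan '[{"tx":0.1,"ty":-1,"tz":0,"rx":0,"ry":0,"rz":0},{"tx":0,"ty":0,"tz":0,"rx":0,"ry":0,"rz":0}]'

```text
time: 20.0
tool_pos: [449.5, -306.8, -15.2]
tcp_rot: [3.022, -0.003, 1.693]
contact_force: [1.1, 6.2, 3.9]
grip_width: 12.1
finger_force: 3.4
```

It is home against the back strip, since the force rises and motion stops. I back off and lift clear.

Call:
carry_out --plan '[{"tx":-0.5,"ty":3,"tz":0,"rx":0,"ry":0,"rz":0},{"tx":-0.6,"ty":5,"tz":0,"rx":0,"ry":0,"rz":0},{"tx":-1.2,"ty":10,"tz":0,"rx":0,"ry":0,"rz":0},{"tx":-1,"ty":15,"tz":15,"rx":0,"ry":0,"rz":0},{"tx":0,"ty":20,"tz":30,"rx":0,"ry":0,"rz":0},{"tx":0,"ty":30,"tz":35,"rx":0,"ry":0,"rz":0},{"tx":0,"ty":30,"tz":35,"rx":0,"ry":0,"rz":0},{"tx":0,"ty":35,"tz":20,"rx":0,"ry":0,"rz":0},{"tx":0,"ty":35,"tz":0,"rx":0,"ry":0,"rz":0},{"tx":0,"ty":35,"tz":0,"rx":0,"ry":0,"rz":0},{"tx":0,"ty":35,"tz":0,"rx":0,"ry":0,"rz":0},{"tx":0,"ty":0,"tz":0,"rx":0,"ry":0,"rz":0}]'

```text
time: 21.2
tool_pos: [445.3, -51.5, 119.8]
tcp_rot: [3.022, -0.001, 1.697]
contact_force: [-0.2, -0.8, -1.0]
grip_width: 11.7
finger_force: 0.0
```

```bash
python3 -c "
from h import *
im=snap('top','top12.png'); o=bot.get_obs(); print(o['tool_pos'],o['contact_force'])
tile(im,(325,235,375,292))
g=cv2.cvtColor(im,cv2.COLOR_RGB2GRAY)
for y in (255,262,268): print(y,g[y,325:372].tolist())
for x in (338,345,350): print(x,g[244:284,x].tolist())
tile(im,(215,200,300,290))
"
```

```text
[445.94447965 -53.31603144 119.90054685] [ 0.23906673 -0.12789431 -0.56766228]
tile ((455.39654541015625, -340.019775390625), (45.44239044189453, 45.24699401855469), 6.914129257202148) (334, 252, 22, 22)
255 [135, 133, 129, 130, 127, 125, 126, 36, 116, 150, 145, 145, 145, 145, 144, 143, 144, 143, 144, 144, 144, 143, 144, 145, 143, 144, 144, 148, 126, 47, 46, 44, 43, 44, 44, 46, 42, 40, 101, 133, 134, 131, 130, 130, 131, 132, 132]
262 [136, 136, 137, 135, 135, 133, 134, 136, 32, 117, 147, 145, 144, 144, 144, 143, 144, 144, 143, 143, 144, 143, 144, 143, 144, 144, 143, 143, 148, 119, 47, 41, 44, 43, 44, 46, 43, 37, 38, 97, 124, 126, 130, 129, 125, 125, 129]
268 [133, 134, 133, 132, 134, 135, 133, 133, 139, 21, 152, 146, 143, 144, 144, 145, 143, 144, 143, 143, 143, 144, 142, 143, 144, 142, 144, 144, 144, 149, 76, 45, 44, 42, 43, 43, 43, 42, 38, 33, 125, 126, 126, 127, 123, 120, 121]
338 [42, 42, 42, 40, 38, 39, 36, 65, 109, 90, 148, 145, 144, 143, 143, 144, 144, 144, 144, 143, 144, 144, 143, 144, 144, 142, 144, 145, 144, 140, 102, 129, 37, 16, 28, 37, 37, 37, 26, 72]
345 [39, 39, 43, 40, 38, 41, 64, 98, 84, 149, 144, 144, 144, 144, 143, 144, 143, 143, 144, 144, 144, 143, 143, 144, 143, 144, 142, 145, 144, 102, 32, 41, 43, 44, 44, 42, 42, 42, 41, 43]
350 [45, 45, 42, 39, 38, 53, 77, 85, 149, 144, 144, 144, 144, 144, 144, 143, 144, 144, 144, 144, 144, 144, 143, 144, 142, 144, 144, 142, 125, 138, 25, 46, 45, 42, 45, 45, 50, 40, 36, 42]
tile ((552.42626953125, -99.12342071533203), (43.96943283081055, 43.769779205322266), 0.10562434792518616) (230, 211, 20, 20)
```

```bash
python3 -c "
from plant import bot
print(bot.close_job())"
```

```text
the job is handed in; nothing more can be done
None
```

The job is handed in: one tile was fed out and pushed fully home in the brown painting stop. It lies square and against the back strip in the last top picture, and the plunger came back up; no verdict was returned at hand-in.

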